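Load the collars on the ring bender's post

ROBOT

A 6-joint arm with a two-finger parallel gripper is mounted at the origin on a cart in front of the work surface, level with it; the furniture and walls round the work are solid. World frame = base frame: x ahead of the robot, y to its left, z up, the work surface at z = 0. Lengths are in m, angles in rad, forces in N, time in s.
With the tool pointing down it reaches from about 0.3 to 0.775 m from the base axis. Payload 14.6 kg.
Tool frame: the origin (TCP) lies midway between the tips of the shut fingers; the grasp point (between the pads) lies 19 mm behind it; z points along the fingers, y is the line along which they close (so a half turn about z gives the same grasp; the last joint's range is limited). The gripper opens to 94 mm and grips with 3 to 60 N. Pads are 16 mm wide; open, the fingers measure 119 mm over their backs; the gripper's body (75 mm by 177 mm) begins 78 mm behind the grasp point.
Start: joints at [1.258, 0.3, 1.521, -0, 1.321, -0.067], TCP at [0.134, 0.533, 0.166] pointing down, gripper open.
Joint ranges: [-3.03, 3.03], [-0.79, 2.21], [0.23, 2.52], [-1.04, 4.18], [0, 3.07], [-2.55, 2.55]. Speed limits (rad/s): [2.22, 2.22, 2.57, 3.14, 3.14, 3.14].

INTERFACE

Orientations are given as [roll, pitch, yaw] about the fixed x, y, z axes, in that order (R = Rz(yaw) Ry(pitch) Rx(roll)).
In Python, from station import ctrl gives the robot as it stands. The module is installed in compiled form; this text tells all that it offers.
- The arm moves only by the tool servo_tool, never from a script. Its argument "plan" is a list of rows, each a list of 7 numbers: the opening in per cent of the stroke, from 0 (shut) to 100 (fully open), then the shift along the tool's x, y, z in m, then the turn, a rotation vector about the tool's x, y, z in rad. A call has exactly 8 rows; each row shifts and turns the commanded pose from where the row before left it, along the tool's axes as they then stand; what a row does not reach is not made up. A row lasts 1/8 s, in which the tool goes at most 62.5 mm and 10.7 degrees, less where a joint would pass 70% of its speed; a pose out of reach is approached as far as the arm can. A call with a gripper value outside its range is refused whole. The fingers move at their own pace and stop on an object; "force" is the grip in N (left out, the last holds). Time passes only in rows, so rows that do not move let the fingers close, or fill a call up. It gives the time, the measured TCP pose, the force, the opening and the grip force at its end, in the units of the state.
- ctrl.get_obs(): the state, without advancing time (a new reading comes with each control period).
- ctrl.camera(name): name is "side" or "top"; returns a dict with "pixels" (400x640x3 uint8, red, green, blue), "z_map" (400x640 float32, m along the optical axis (not along the pixel's ray), 0 where there is no reading), "mtx" (3x3 intrinsics, pixels), "pose" (4x4, takes a point from camera to world coordinates). Camera axes: x right, y up, looking along -z (the intrinsics and any distortion apply to the point x, -y, -z); pixel columns grow to the right and rows downward; lengths in m; the calibration is good to about 2 mm. A picture is of the moment at which its call begins.
- ctrl.hand_in(): hands the job in; it is judged then, once.
The state is a dict: "time_s": time; "qpos": joint angles; "joint_vel": joint speeds; "tau": joint torques, N m; "ee_pos": TCP position; "eef_rot": TCP orientation; "force": force on the tool from outside, world axes, zero at the start; "moment": the same for the moment, N m; "grip_width": finger opening in m; "grip_force": force on a finger pad.
Only numpy, scipy, OpenCV 4.12 (cv2) and the standard library are available. Lean on these libraries where they do the work, as an engineer would, in place of code of your own. Each camera call takes 0.05 s, during which the arm holds its last target. There are 200 camera calls.

TASK

Load the ring bender: thread the wide steel collar over the upright post, fully home on the round foot, then thread the narrow steel collar over the same post so that it sits fully home on the wide one. Leave the solid steel disc, which has no hole, where it is.

Things in the scene. Friction and masses are not known exactly. Their poses are not given: they have to be found in the camera images.
- foot_top (a point): Ring bender's foot: a dark steel round plate, 90 mm across and 12 mm thick, fixed to the bench, from whose centre a bright steel post stands straight up (z). The post is 14 mm across and stands 50 mm above the plate; its last 10 mm taper to a 5 mm tip. The point is on the post's axis at the top face of the plate, where the wide collar sits. A bench vice about 90 mm high is fixed between the robot and the foot: carry things over or round it.
- wide_collar_mid (a point): The wide loose steel collar (thick ring): 60 mm outside, 31 mm bore right through, 20 mm high, about 0.3 kg. Its axis is its z axis; it lies flat on the bench (on either face alike), and its turn about that axis does not matter. The point is its centre, half-way up (10 mm above its underside).
- narrow_collar_mid (a point): The narrow loose steel collar: 44 mm outside, 31 mm bore right through, 20 mm high, about 0.12 kg. Its axis is its z axis; it lies flat on the bench (on either face alike), and its turn about that axis does not matter. The point is its centre, half-way up (10 mm above its underside).
- solid_disc_mid (a point): A loose solid steel disc without a hole, 52 mm across, 20 mm high, about 0.3 kg; not part of the job. The point is its centre, half-way up (10 mm).
Not all that is in view belongs to the job. What is shaped like the part that bears wide_collar_mid but black or green is not meant.

How it is judged:
By the outcome, as a careful person would: the job done as asked, in the order asked, and still so for the second after the job is handed in, with the robot touching nothing.
It also fails if it takes over 61 s, if anything falls off the work surface, if the arm or the gripper's body presses on something with over 40 N, if the wrist force passes 120 N, or if a joint passes its speed limit or range.

## Working session

There is one attempt and no reset: what is moved stays moved. The work goes in short steps, Python scripts to look and compute and a tool call to move; the robot and the scene stay as the last step left them, time stands still between calls to the robot, and variables do not carry over. Pictures are saved under pics/ and viewed, at most 10 in all, crops included, and the job is handed in when it is done.

Besides the shell and the picture viewer there is one more tool, called in YAML: its name, and indented under it one key for each argument. servo_tool: Moves the arm, as the interface text tells. Its arguments: {"type":"object","properties":{"plan":{"type":"array","items":{"type":"array","items":{"type":"number"}}},"force":{"type":"number"}},"required":["plan"]}

```bash
mkdir -p pics; cat > h.py <<'E'
import numpy as np, cv2
from station import ctrl
def snap(name):
    c=ctrl.camera(name); np.savez(f'{name}.npz',**{k:c[k] for k in('pixels','z_map','mtx','pose')}); return c
def cloud(c):
    z=c['z_map']; v,u=np.mgrid[:400,:640]; K=c['mtx']
    P=np.stack([(u-K[0,2])/K[0,0]*z,-(v-K[1,2])/K[1,1]*z,-z,np.ones_like(z)],-1)
    W=(P@np.array(c['pose']).T)[...,:3]; W[z==0]=np.nan; return W
E
python3 - <<'E'
from h import *
for n in('top','side'):
    c=snap(n); cv2.imwrite(f'pics/{n}0.png',c['pixels'][...,::-1]); print(c['mtx'],c['pose'],c.keys())
o=ctrl.get_obs();print(o)
E
```

```text
[[486.94181816   0.         321.65576006]
 [  0.         486.94181816 200.33168699]
 [  0.           0.           1.        ]] [[-0.02587311  0.99579832 -0.08784238  0.37468285]
 [-0.99957155 -0.02456763  0.01591051  0.13985904]
 [ 0.01368558  0.08821639  0.99600732  1.01658192]
 [ 0.          0.          0.          1.        ]] dict_keys(['pixels', 'z_map', 'mtx', 'pose'])
[[464.85371594   0.         320.45685158]
 [  0.         464.85371594 202.93989388]
 [  0.           0.           1.        ]] [[-0.9967537  -0.04670779  0.0655777   0.50658392]
 [ 0.07945306 -0.43903621  0.8949494   0.91246982]
 [-0.01301012  0.89725447  0.44132204  0.42428387]
 [ 0.          0.          0.          1.        ]] dict_keys(['pixels', 'z_map', 'mtx', 'pose'])
{'time_s': 0.1, 'qpos': array([ 1.25842224e+00,  3.00379993e-01,  1.52156079e+00,  1.27163426e-05,
        1.32071379e+00, -6.66045847e-02]), 'joint_vel': array([ 1.22456980e-04, -6.82611591e-04, -1.72205958e-03, -2.33871012e-05,
       -3.43115765e-04, -5.05626792e-04]), 'tau': array([ 3.99405719e-03, -5.32653165e+01, -3.53275430e+01,  7.10874796e-02,
        2.35458522e-02, -4.61265108e-05]), 'ee_pos': array([0.13372631, 0.53318805, 0.16584491]), 'eef_rot': array([-3.14053390e+00, -8.29667651e-05,  2.89581995e+00]), 'force': array([-0.49491013,  0.0431715 ,  0.23106921]), 'moment': array([-0.01892902, -0.00032234, -0.0060178 ]), 'grip_force': 0.0, 'grip_width': 0.09402528038770994}
```

View pics/top0.png

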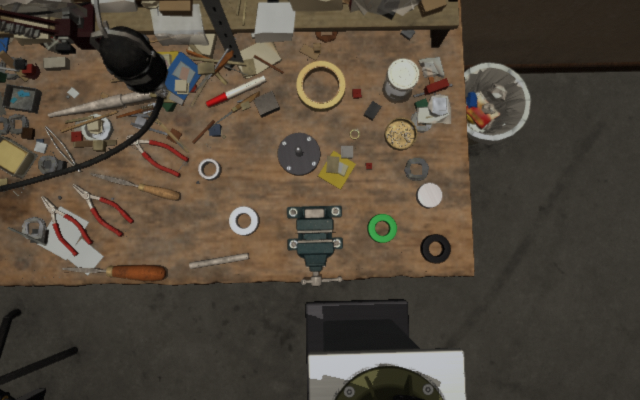

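View pics/side0.png

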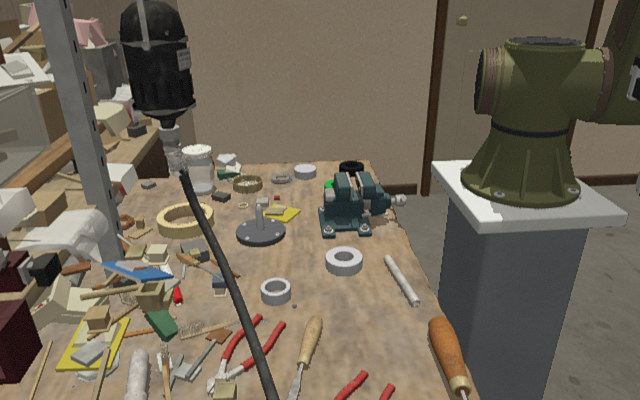

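The top view shows these candidates for the collars:
- Bright steel ring, large, at (243,221)
- Bright steel ring, small, at (208,169)
- Green ring at (382,228)
- Black ring at (436,248)
- Tan tape ring at (320,85)
- Grey nut at (417,168)
- Solid disc at (430,195)

The foot is at (299,154), with the vice at (315,235). A hanging motor and its cable are at upper left. I choose (243,221) as the wide collar and (208,169) as the narrow one, and will check both by size and in a crop.

```bash
cat >> h.py <<'E'
def ring(W,cx,cy,r,zlo,zhi):
    m=(np.hypot(W[...,0]-cx,W[...,1]-cy)<r)&(W[...,2]>zlo)&(W[...,2]<zhi)
    p=W[m]; (x,y),R=cv2.minEnclosingCircle(p[:,:2].astype(np.float32)); return len(p),np.round([x,y,R,np.median(p[:,2])],4),np.round(np.nanpercentile(p[:,:2],[1,99],axis=0),4).tolist()
E
python3 - <<'E'
from h import *
T=dict(np.load('top.npz'));S=dict(np.load('side.npz'));W=cloud(T);V=cloud(S)
for n,(u,v),r in(('wide',(243,221),.045),('nar',(208,169),.035),('disc',(430,195),.04),('foot',(299,154),.06),('green',(382,228),.045)):
    c=np.nanmedian(W[v-2:v+3,u-2:u+3].reshape(-1,3),axis=0);print(n,c.round(3))
    z=(.014,.03) if n!='foot' else (.006,.02)
    for M in(W,V): 
        try: print(ring(M,c[0],c[1],r,*z))
        except Exception as e: print(e)
c=W[154,299]
for M in (W,V):
    m=(np.hypot(M[...,0]-c[0],M[...,1]-c[1])<.05)&(M[...,2]>.025)&(M[...,2]<.08);p=M[m];print('post',len(p),p.mean(0),p.min(0),p.max(0))
# tall things near
m=(W[...,2]>.05)&(W[...,0]>.2)&(W[...,0]<.7)&(abs(W[...,1]-.15)<.4)
H=np.where(np.isfinite(W[...,2]),W[...,2],0)
h=cv2.applyColorMap((np.clip(H,0,.4)/.4*255).astype(np.uint8),2)
a=cv2.resize(T['pixels'][130:260,170:330,::-1],None,fx=3,fy=3); b=cv2.resize(h,(480,300))
cv2.imwrite('pics/crop.png',np.vstack([a,b]))
for v in range(10,290,40): print([round(float(H[v-4:v+5,u-4:u+5].max()),2) for u in range(20,480,40)])
E
```

```text
wide [ 0.425  0.289 -0.   ]
(501, array([0.4255, 0.2859, 0.03  , 0.0199]), [[0.3976, 0.2574], [0.4531, 0.3141]])
(606, array([0.4237, 0.2853, 0.0321, 0.0199]), [[0.3969, 0.2578], [0.4534, 0.3159]])
nar [0.536 0.36  0.   ]
(194, array([0.5341, 0.3559, 0.0219, 0.0193]), [[0.5127, 0.3345], [0.5543, 0.3769]])
(364, array([0.5328, 0.3561, 0.0233, 0.0193]), [[0.5122, 0.3358], [0.554, 0.3782]])
disc [ 0.468 -0.1    0.021]
(494, array([ 0.4685, -0.0986,  0.0262,  0.0204]), [[0.4435, -0.1225], [0.4928, -0.0737]])
(195, array([ 0.4702, -0.0978,  0.0282,  0.0204]), [[0.4443, -0.1208], [0.4932, -0.0718]])
foot [0.557 0.168 0.033]
(1401, array([0.5582, 0.1611, 0.0546, 0.0123]), [[0.5199, 0.1127], [0.6041, 0.2122]])
(1032, array([0.5583, 0.162 , 0.0551, 0.0121]), [[0.5196, 0.1108], [0.6041, 0.2141]])
green [ 0.403 -0.001  0.001]
(495, array([0.4024, 0.0021, 0.03  , 0.02  ]), [[0.3742, -0.0268], [0.4312, 0.0303]])
(68, array([ 0.4194, -0.0018,  0.0229,  0.0205]), [[0.41, -0.0228], [0.432, 0.0197]])
post 52 [0.56059451 0.16939657 0.05144963] [0.55577455 0.16318746 0.02506013] [0.56776831 0.17640131 0.06605741]
post 147 [0.56212556 0.17420706 0.04335602] [0.55545711 0.16717467 0.02500783] [0.56925274 0.17880201 0.06294449]
[0.26, 0.22, 0.47, 0.21, 0.19, 0.26, 0.15, 0.21, 0.21, 0.21, 0.17, 0.15]
[0.0, 0.22, 0.4, 0.4, 0.1, 0.1, 0.01, 0.01, 0.01, 0.01, 0.01, 0.01]
[0.03, 0.0, 0.01, 0.33, 0.12, 0.02, 0.02, 0.03, 0.03, 0.04, 0.03, 0.0]
[0.02, 0.05, 0.04, 0.14, 0.01, 0.03, 0.01, 0.01, 0.0, 0.01, 0.02, 0.0]
[0.04, 0.08, 0.01, 0.01, 0.01, 0.02, 0.0, 0.02, 0.02, 0.0, 0.01, 0.0]
[0.01, 0.01, 0.01, 0.01, 0.0, 0.0, 0.02, 0.06, 0.02, 0.02, 0.02, 0.01]
[0.01, 0.01, 0.01, 0.0, 0.0, 0.0, 0.0, 0.09, 0.01, 0.0, 0.02, 0.0]
```

View pics/crop.png

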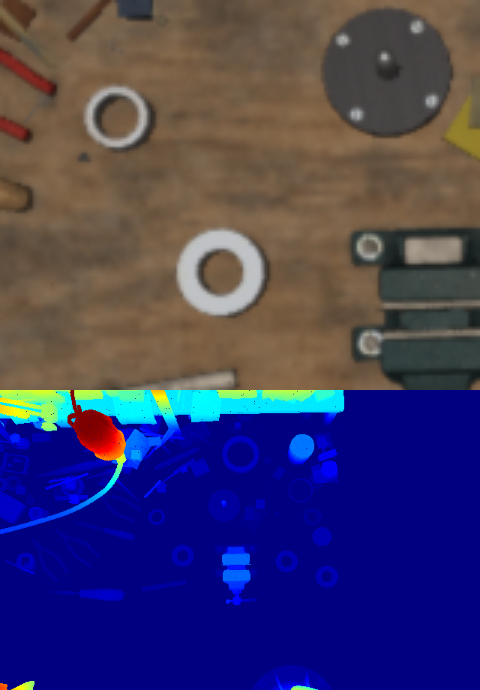

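The crop confirms a steel ring with a thick wall (60 mm outside) at (243,221) and a thin-walled one (44 mm) at (208,169). The bright post is at foot pixel (299,152). The hanging motor could get in the way above the narrow collar, so I'll map it first.

```bash
python3 - <<'E'
from h import *
T=dict(np.load('top.npz'));S=dict(np.load('side.npz'))
P=np.vstack([cloud(T).reshape(-1,3),cloud(S).reshape(-1,3)]);P=P[np.isfinite(P).all(1)]
P=P[(P[:,0]>.25)&(P[:,0]<.75)&(P[:,1]>-.05)&(P[:,1]<.7)]
for lo,hi in((.05,.1),(.1,.2),(.2,.3),(.3,.4),(.4,.6),(.6,1)):
    p=P[(P[:,2]>lo)&(P[:,2]<hi)]
    k,n=np.unique((p[:,:2]//.04).astype(int),axis=0,return_counts=True)
    print(lo,hi,[(round(a*.04+.02,2),round(b*.04+.02,2)) for (a,b),c in zip(k,n) if c>3])
R=__import__('scipy.spatial.transform',fromlist=['Rotation']).Rotation.from_euler('xyz',ctrl.get_obs()['eef_rot']).as_matrix();print(R.round(3))
p=R.T@(np.array([.4252,.2857,.1])-ctrl.get_obs()['ee_pos']);print(p)
E
```

```text
0.05 0.1 [(np.float64(0.3), np.float64(0.14)), (np.float64(0.3), np.float64(0.18)), (np.float64(0.34), np.float64(0.1)), (np.float64(0.34), np.float64(0.14)), (np.float64(0.34), np.float64(0.18)), (np.float64(0.38), np.float64(0.1)), (np.float64(0.38), np.float64(0.14)), (np.float64(0.38), np.float64(0.18)), (np.float64(0.42), np.float64(0.1)), (np.float64(0.42), np.float64(0.14)), (np.float64(0.42), np.float64(0.18)), (np.float64(0.46), np.float64(0.14)), (np.float64(0.46), np.float64(0.18)), (np.float64(0.5), np.float64(0.62)), (np.float64(0.5), np.float64(0.66)), (np.float64(0.5), np.float64(0.7)), (np.float64(0.54), np.float64(0.18)), (np.float64(0.54), np.float64(0.5)), (np.float64(0.54), np.float64(0.54)), (np.float64(0.54), np.float64(0.58)), (np.float64(0.54), np.float64(0.62)), (np.float64(0.54), np.float64(0.66)), (np.float64(0.58), np.float64(0.18)), (np.float64(0.58), np.float64(0.34)), (np.float64(0.58), np.float64(0.38)), (np.float64(0.58), np.float64(0.5)), (np.float64(0.58), np.float64(0.54)), (np.float64(0.58), np.float64(0.58)), (np.float64(0.62), np.float64(0.34)),
[... 1917 characters left out ...]
at64(0.74), np.float64(0.54)), (np.float64(0.74), np.float64(0.58)), (np.float64(0.74), np.float64(0.62))]
0.3 0.4 [(np.float64(0.62), np.float64(0.34)), (np.float64(0.62), np.float64(0.38)), (np.float64(0.62), np.float64(0.42)), (np.float64(0.66), np.float64(0.34)), (np.float64(0.66), np.float64(0.38)), (np.float64(0.66), np.float64(0.42))]
0.4 0.6 [(np.float64(0.62), np.float64(0.34)), (np.float64(0.62), np.float64(0.38)), (np.float64(0.62), np.float64(0.42)), (np.float64(0.66), np.float64(0.34)), (np.float64(0.66), np.float64(0.38)), (np.float64(0.66), np.float64(0.42))]
0.6 1 []
[[-0.97   0.243 -0.   ]
 [ 0.243  0.97  -0.001]
 [ 0.    -0.001 -1.   ]]
[-0.34293556 -0.1690639   0.06599549]
```

servo_tool:
  plan:
    - [100,0,0,0,0,0,-0.18]
    - [100,0,0,0,0,0,-0.065]
    - [100,-0.045,-0.038,0,0,0,0]
    - [100,-0.045,-0.038,0,0,0,0]
    - [100,-0.045,-0.038,0,0,0,0]
    - [100,-0.045,-0.038,0,0,0,0]
    - [100,-0.045,-0.038,0,0,0,0]
    - [100,-0.045,-0.038,0,0,0,0]
  force: 30

```text
time_s: 1.1
ee_pos: [0.4048, 0.3037, 0.1662]
eef_rot: [-3.141, -0.0, 3.141]
force: [0.1, 0.8, -0.7]
grip_width: 0.0943
grip_force: 0.0
```

servo_tool:
  plan:
    - [100,-0.0195,-0.017,0,0,0,0]
    - [100,0,0,0.05,0,0,0]
    - [100,0,0,0.05,0,0,0]
    - [100,0,0,0.03,0,0,0]
    - [100,0,0,0.015,0,0,0]
    - [100,0,0,0.01,0,0,0]
    - [100,0,0,0,0,0,0]
    - [100,0,0,0,0,0,0]

```text
time_s: 2.1
ee_pos: [0.4236, 0.2885, 0.0123]
eef_rot: [3.141, 0.001, 3.141]
force: [0.3, -0.2, 0.2]
grip_width: 0.0941
grip_force: 0.0
```

```bash
python3 - <<'E'
from h import *
c=snap('side');print(ring(cloud(c),.4252,.2857,.033,.014,.023));print(ctrl.get_obs()['ee_pos'])
cv2.imwrite('pics/s1.png',c['pixels'][...,::-1])
E
```

```text
(484, array([0.426 , 0.2865, 0.0317, 0.02  ]), [[0.3971, 0.2594], [0.4537, 0.3163]])
[0.42360358 0.28853697 0.01223742]
```

View pics/s1.png

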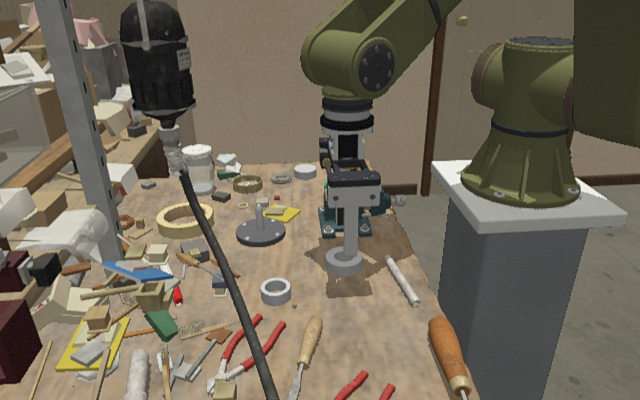

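The fingers straddle the wide collar at (345,262) with its rim between them. Next I lower a little, close and lift.

servo_tool:
  plan:
    - [100,-0.0015,-0.002,0.007,0,0,0]
    - [50,0,0,0,0,0,0]
    - [50,0,0,0,0,0,0]
    - [50,0,0,0,0,0,0]
    - [50,0,0,0,0,0,0]
    - [50,0,0,0,0,0,0]
    - [50,0,0,0,0,0,0]
    - [50,0,0,0,0,0,0]
  force: 40

```text
time_s: 3.15
ee_pos: [0.4246, 0.2862, 0.0044]
eef_rot: [-3.142, 0.0, 3.141]
force: [0.3, 0.6, 0.5]
grip_width: 0.047
grip_force: 0.0
```

```bash
python3 - <<'E'
from h import *
c=snap('side');a=c['pixels'][180:320,260:430,::-1];t=snap('top')
b=t['pixels'][180:320,180:350,::-1]
cv2.imwrite('pics/s2.png',np.hstack([cv2.resize(a,None,fx=2.3,fy=2.3),cv2.resize(b,None,fx=2.3,fy=2.3)]))
print(ring(cloud(c),.425,.286,.06,.014,.0225)); print(ctrl.get_obs())
E
```

```text
(525, array([0.4252, 0.2861, 0.032 , 0.0199]), [[0.3966, 0.2598], [0.4535, 0.3158]])
{'time_s': 3.25, 'qpos': array([ 5.21560606e-01,  4.16953706e-01,  1.77879959e+00,  4.26929635e-05,
        9.45891887e-01, -1.04841722e+00]), 'joint_vel': array([-0.00090138, -0.00097997, -0.00074115, -0.00163509, -0.00041422,
       -0.0016329 ]), 'tau': array([-1.50289849e-03, -5.26989949e+01, -2.81954134e+01,  1.87160529e-02,
        7.30666984e-02, -2.84670131e-05]), 'ee_pos': array([0.4246128 , 0.28622258, 0.00433762]), 'eef_rot': array([ 3.14158885e+00, -6.27948455e-05,  3.14074918e+00]), 'force': array([-0.34735156, -0.20498639,  0.17616921]), 'moment': array([-0.01414963,  0.00073293,  0.04278609]), 'grip_force': 0.0, 'grip_width': 0.047065793832975995}
```

View pics/s2.png

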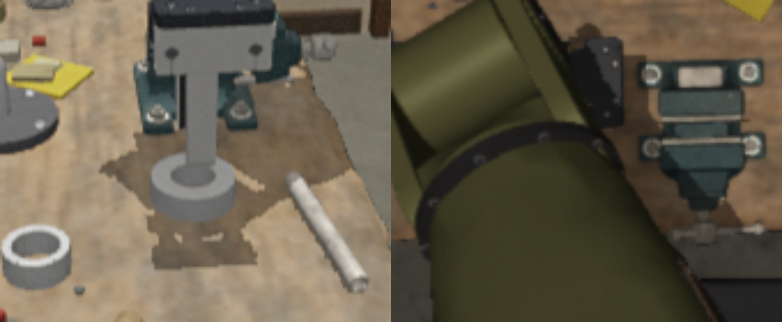

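The collar at (193,185) in the crop hasn't moved. The visible finger seems to end at its far rim, not in front of it. I'll find where the fingers really are from the depth data.

```bash
python3 - <<'E'
from h import *
c=dict(np.load('side.npz'));V=cloud(c)
for v in range(185,285,5): print(v,[V[v,u].round(3).tolist() for u in (338,346,354)])
E
```

```text
185 [[0.444, 0.374, 0.183], [0.434, 0.375, 0.183], [0.424, 0.373, 0.182]]
190 [[0.444, 0.374, 0.176], [0.434, 0.375, 0.176], [0.424, 0.374, 0.175]]
195 [[0.444, 0.373, 0.168], [0.434, 0.373, 0.168], [0.423, 0.371, 0.167]]
200 [[0.444, 0.368, 0.159], [0.433, 0.367, 0.158], [0.422, 0.366, 0.157]]
205 [[0.443, 0.367, 0.151], [0.433, 0.366, 0.15], [0.422, 0.367, 0.15]]
210 [[0.443, 0.367, 0.144], [0.433, 0.366, 0.143], [0.422, 0.365, 0.142]]
215 [[0.431, 0.262, 0.081], [0.427, 0.322, 0.112], [0.415, 0.322, 0.111]]
220 [[0.431, 0.262, 0.072], [0.426, 0.322, 0.104], [0.415, 0.321, 0.103]]
225 [[0.431, 0.262, 0.062], [0.426, 0.322, 0.095], [0.414, 0.319, 0.093]]
230 [[0.431, 0.262, 0.054], [0.426, 0.322, 0.087], [0.392, 0.177, 0.003]]
235 [[0.431, 0.263, 0.044], [0.426, 0.323, 0.079], [0.394, 0.19, 0.0]]
240 [[0.425, 0.208, 0.002], [0.426, 0.322, 0.07], [0.396, 0.209, 0.001]]
245 [[0.426, 0.222, 0.0], [0.426, 0.322, 0.061], [0.399, 0.224, -0.0]]
250 [[0.432, 0.27, 0.021], [0.425, 0.319, 0.05], [0.406, 0.273, 0.021]]
255 [[0.432, 0.273, 0.013], [0.419, 0.272, 0.011], [0.408, 0.287, 0.02]]
260 [[0.435, 0.301, 0.022], [0.418, 0.269, -0.0], [0.41, 0.302, 0.02]]
265 [[0.437, 0.313, 0.02], [0.425, 0.314, 0.02], [0.412, 0.313, 0.019]]
270 [[0.437, 0.316, 0.013], [0.425, 0.315, 0.012], [0.411, 0.312, 0.009]]
275 [[0.437, 0.311, 0.0], [0.424, 0.315, 0.002], [0.412, 0.313, 0.0]]
280 [[0.438, 0.324, -0.0], [0.426, 0.324, -0.001], [0.414, 0.327, 0.001]]
```

The near finger's tip is really at z≈0.047, although the reported TCP is at 0.004. So the z reading is about 43 mm low; x and y agree. I'll open, descend 30 mm and measure again.

servo_tool:
  plan:
    - [100,0,0,0,0,0,0]
    - [100,0,0,0,0,0,0]
    - [100,0,0,0,0,0,0]
    - [100,0,0,0,0,0,0]
    - [100,0,0,0.01,0,0,0]
    - [100,0,0,0.01,0,0,0]
    - [100,0,0,0,0,0,0]
    - [100,0,0,0,0,0,0]

```text
time_s: 4.25
ee_pos: [0.4247, 0.2862, -0.0157]
eef_rot: [-3.142, -0.0, 3.141]
force: [-0.2, 0.2, 0.5]
grip_width: 0.0939
grip_force: 0.0
```

```bash
cat >> h.py <<'E'
def tip(c,x,y,zmax=.1,zmin=.001):
    "points of the near finger's back column around x, y"
    V=cloud(c); m=(abs(V[...,0]-x)<.006)&(abs(V[...,1]-y)<.008)&(V[...,2]<zmax)&(V[...,2]>zmin); p=V[m]
    return len(p),p.min(0).round(4),p.mean(0).round(4)
E
python3 - <<'E'
from h import *
c=snap('side');o=ctrl.get_obs();print(o['ee_pos'],o['force'],o['grip_width']);print(tip(c,.425,.343))
V=cloud(c)
for v in range(240,290,4): print(v,[V[v,u].round(3).tolist() for u in (346,350)])
E
```

```text
[ 0.42473398  0.2862971  -0.01552983] [ 0.55443296 -0.01168646  0.10894785] 0.09409425704459054
(354, array([0.419 , 0.3351, 0.0011]), array([0.4252, 0.3453, 0.0645]))
240 [[0.429, 0.346, 0.084], [0.424, 0.346, 0.084]]
244 [[0.429, 0.346, 0.077], [0.423, 0.345, 0.077]]
248 [[0.429, 0.343, 0.069], [0.423, 0.345, 0.07]]
252 [[0.429, 0.344, 0.063], [0.423, 0.345, 0.063]]
256 [[0.429, 0.345, 0.057], [0.423, 0.346, 0.057]]
260 [[0.429, 0.345, 0.05], [0.423, 0.345, 0.05]]
264 [[0.429, 0.344, 0.042], [0.423, 0.346, 0.043]]
268 [[0.429, 0.344, 0.035], [0.423, 0.344, 0.035]]
272 [[0.424, 0.315, 0.008], [0.418, 0.314, 0.007]]
276 [[0.424, 0.315, 0.001], [0.418, 0.315, -0.0]]
280 [[0.426, 0.324, -0.001], [0.42, 0.327, 0.001]]
284 [[0.427, 0.336, 0.0], [0.421, 0.337, 0.001]]
288 [[0.428, 0.345, -0.001], [0.422, 0.347, 0.001]]
```

servo_tool:
  plan:
    - [100,0,0,0.01,0,0,0]
    - [100,0,0,0.008,0,0,0]
    - [100,0,0,0.005,0,0,0]
    - [100,0,0,0,0,0,0]
    - [50,0,0,0,0,0,0]
    - [50,0,0,0,0,0,0]
    - [50,0,0,0,0,0,0]
    - [50,0,0,0,0,0,0]

```text
time_s: 5.3
ee_pos: [0.4246, 0.2861, -0.0387]
eef_rot: [-3.141, -0.0, 3.141]
force: [0.7, -1.1, -1.4]
grip_width: 0.059
grip_force: 40.0
```

```bash
python3 - <<'E'
from h import *
c=snap('side');o=ctrl.get_obs();print(o['ee_pos'],o['force'],o['grip_width'],o['grip_force'])
V=cloud(c)
for v in range(252,284,3): print(v,[V[v,u].round(3).tolist() for u in (346,)])
E
```

```text
[ 0.42458914  0.28614048 -0.03873898] [ 0.23782543 -0.22730691  0.38202288] 0.05960348321109274 39.99992161989212
252 [[0.427, 0.329, 0.053]]
255 [[0.426, 0.326, 0.046]]
258 [[0.427, 0.329, 0.043]]
261 [[0.426, 0.327, 0.036]]
264 [[0.426, 0.328, 0.031]]
267 [[0.426, 0.327, 0.026]]
270 [[0.426, 0.327, 0.02]]
273 [[0.426, 0.329, 0.016]]
276 [[0.426, 0.327, 0.009]]
279 [[0.425, 0.322, -0.0]]
282 [[0.426, 0.331, 0.0]]
```

The grip holds (60 mm, 40 N). I'll lift it 110 mm and carry it to the post.

servo_tool:
  plan:
    - [50,0,0,-0.03,0,0,0]
    - [50,0,0,-0.04,0,0,0]
    - [50,0,0,-0.04,0,0,0]
    - [50,-0.034,-0.029,0,0,0,0]
    - [50,-0.034,-0.029,0,0,0,0]
    - [50,-0.034,-0.029,0,0,0,0]
    - [50,-0.0354,-0.0287,0,0,0,0]
    - [50,0,0,0,0,0,0]

```text
time_s: 6.35
ee_pos: [0.5632, 0.1683, 0.0706]
eef_rot: [-3.141, -0.001, 3.138]
force: [-0.6, 0.6, -3.7]
grip_width: 0.0592
grip_force: 40.0
```

```bash
python3 - <<'E'
from h import *
c=snap('side');t=snap('top');o=ctrl.get_obs();print(o['ee_pos'],o['force'],o['grip_width'],o['grip_force'])
for M in (c,t):
  try: print(ring(cloud(M),.562,.1705,.036,.07,.106))
  except Exception as e: print(e)
V=cloud(c); m=(abs(V[...,0]-.562)<.02)&(abs(V[...,1]-.172)<.02)&(V[...,2]>.025)&(V[...,2]<.07)
p=V[m];print(len(p),p.min(0),p.max(0))
cv2.imwrite('pics/s3.png',cv2.resize(c['pixels'][110:260,180:380,::-1],None,fx=3,fy=3))
E
```

```text
[0.56143926 0.17026589 0.07068896] [-0.45193458  0.07947871 -2.32493003] 0.059678625885401355 39.999242797493935
(0, array([ 0.,  0.,  0., nan]), [nan, nan])
(0, array([ 0.,  0.,  0., nan]), [nan, nan])
143 [0.55552392 0.1670407  0.0250744 ] [0.5693639  0.17922283 0.06314359]
  return _methods._mean(a, axis=axis, dtype=dtype,
  ret = ret.dtype.type(ret / rcount)
  return np.nanmean(a, axis, out=out, keepdims=keepdims)
```

View pics/s3.png

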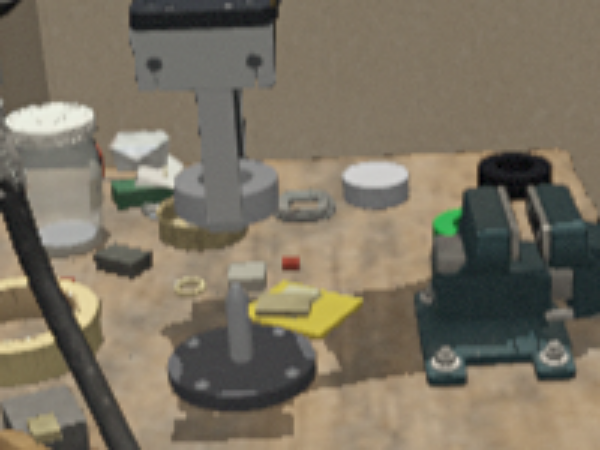

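The collar is held level above the post: collar at (227,195), post tip at (238,285) in the crop. I'll measure their offset.

```bash
python3 - <<'E'
from h import *
c=dict(np.load('side.npz'));V=cloud(c)
m=(np.hypot(V[...,0]-.562,V[...,1]-.171)<.036)&(V[...,2]>.105)&(V[...,2]<.128)
p=V[m];print(len(p),p.min(0),p.max(0),ring(V,.562,.171,.036,.105,.132))
for v in range(168,190,2): print(v,V[v,242].round(3),V[v,266].round(3),V[v,258].round(3))
E
```

```text
269 [0.53425311 0.15374221 0.10919331] [0.59283571 0.20628014 0.12797721] (460, array([0.5618, 0.1719, 0.035 , 0.1253]), [[0.5344, 0.146], [0.592, 0.2057]])
168 [0.585 0.168 0.13 ] [0.544 0.17  0.129] [0.555 0.209 0.146]
170 [0.584 0.176 0.13 ] [0.544 0.178 0.129] [0.555 0.21  0.142]
172 [0.584 0.185 0.13 ] [0.544 0.187 0.129] [0.556 0.21  0.139]
174 [0.584 0.19  0.128] [0.544 0.189 0.126] [0.556 0.209 0.135]
176 [0.584 0.189 0.124] [0.544 0.192 0.124] [0.556 0.208 0.131]
178 [0.584 0.191 0.122] [0.544 0.192 0.12 ] [0.556 0.208 0.128]
180 [0.585 0.189 0.117] [0.545 0.194 0.117] [0.557 0.21  0.125]
182 [0.585 0.188 0.113] [0.545 0.192 0.113] [0.557 0.21  0.122]
184 [ 0.611 -0.045  0.008] [ 0.558 -0.056  0.001] [0.557 0.207 0.116]
186 [ 0.608 -0.016  0.016] [ 0.558 -0.046  0.   ] [0.558 0.201 0.11 ]
188 [ 0.608 -0.016  0.011] [ 0.558 -0.034  0.001] [ 0.575 -0.029  0.004]
```

Aligned within 1–2 mm, against 8 mm of clearance. Lowering 97 mm and releasing.

servo_tool:
  plan:
    - [50,0,0,0.03,0,0,0]
    - [50,0,0,0.03,0,0,0]
    - [50,0,0,0.02,0,0,0]
    - [50,0,0,0.012,0,0,0]
    - [50,0,0,0.005,0,0,0]
    - [50,0,0,0,0,0,0]
    - [50,0,0,0,0,0,0]
    - [50,0,0,0,0,0,0]

```text
time_s: 7.45
ee_pos: [0.5622, 0.1705, -0.0251]
eef_rot: [3.141, 0.001, 3.141]
force: [-0.5, -0.2, -3.1]
grip_width: 0.0592
grip_force: 40.0
```

servo_tool:
  plan:
    - [85,0,0,0,0,0,0]
    - [85,0,0,0,0,0,0]
    - [85,0,0,0,0,0,0]
    - [85,0,0,0,0,0,0]
    - [85,0,0,-0.03,0,0,0]
    - [85,0,0,-0.04,0,0,0]
    - [85,0,0,-0.04,0,0,0]
    - [85,0,0,0,0,0,0]

```text
time_s: 8.45
ee_pos: [0.5635, 0.1708, 0.0875]
eef_rot: [3.14, 0.005, 3.141]
force: [-0.2, -0.1, 0.5]
grip_width: 0.0799
grip_force: 0.0
```

```bash
python3 - <<'E'
from h import *
c=snap('side');o=ctrl.get_obs();print(o['ee_pos'],o['force'],o['grip_width'])
V=cloud(c);print('wide',ring(V,.562,.171,.04,.026,.037));print('nar',ring(V,.5335,.356,.035,.014,.028))
m=(np.hypot(V[...,0]-.562,V[...,1]-.171)<.02)&(V[...,2]>.038)&(V[...,2]<.08);print('post',V[m].min(0),V[m].max(0))
cv2.imwrite('pics/s4.png',cv2.resize(c['pixels'][110:260,180:380,::-1],None,fx=3,fy=3))
E
```

```text
[0.56245289 0.1705482  0.08527309] [ 0.62621638  0.15646938 -1.46661277] 0.07957005653129885
wide (428, array([0.5614, 0.1729, 0.0309, 0.0318]), [[0.5334, 0.1464], [0.591, 0.2018]])
nar (362, array([0.5338, 0.357 , 0.0232, 0.0192]), [[0.5122, 0.3353], [0.554, 0.3785]])
post [0.55626249 0.16709199 0.03847416] [0.56928009 0.17826154 0.06196137]
```

View pics/s4.png

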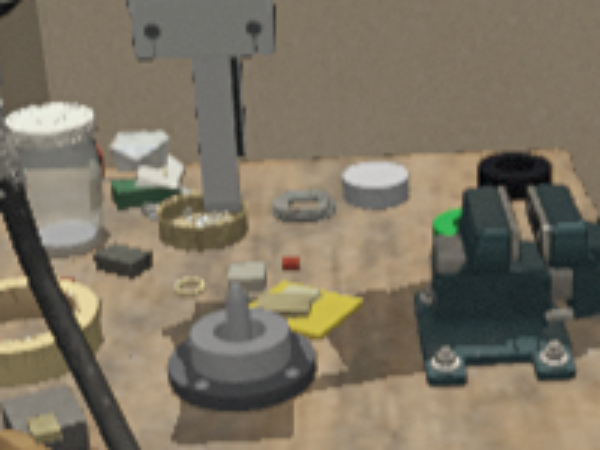

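The wide collar is home on the foot (top at z=0.032, post through it at (238,320)). Next I check the clearance between wrist and motor for the narrow collar.

```bash
python3 - <<'E'
from h import *
c=dict(np.load('side.npz'));V=cloud(c);t=cloud(dict(np.load('top.npz')))
P=V[np.isfinite(V).all(-1)]
for z in np.arange(.1,.6,.04):
    a=P[(abs(P[:,2]-z)<.02)]
    g=a[(abs(a[:,0]-.562)<.13)&(abs(a[:,1]-.171)<.13)]
    m=a[(a[:,0]>.56)&(a[:,0]<.72)&(a[:,1]>.32)&(a[:,1]<.5)]
    f=lambda q:(np.percentile(q,1,axis=0)[:2].round(3),np.percentile(q,99,axis=0)[:2].round(3)) if len(q)>5 else None
    print(round(z,2),'robot',f(g),'motor',f(m))
E
```

```text
0.1 robot None motor (array([0.566, 0.336]), array([0.719, 0.498]))
0.14 robot (array([0.553, 0.127]), array([0.572, 0.225])) motor (array([0.575, 0.427]), array([0.61 , 0.478]))
0.18 robot (array([0.553, 0.126]), array([0.572, 0.226])) motor (array([0.603, 0.401]), array([0.629, 0.429]))
0.22 robot (array([0.529, 0.127]), array([0.595, 0.253])) motor (array([0.622, 0.388]), array([0.645, 0.404]))
0.26 robot (array([0.528, 0.095]), array([0.595, 0.261])) motor (array([0.628, 0.385]), array([0.65 , 0.402]))
0.3 robot (array([0.527, 0.167]), array([0.595, 0.209])) motor (array([0.607, 0.386]), array([0.67 , 0.425]))
0.34 robot (array([0.527, 0.168]), array([0.595, 0.221])) motor (array([0.606, 0.39 ]), array([0.669, 0.423]))
0.38 robot (array([0.44 , 0.135]), array([0.605, 0.235])) motor (array([0.607, 0.389]), array([0.668, 0.426]))
0.42 robot None motor (array([0.622, 0.363]), array([0.654, 0.423]))
0.46 robot None motor None
0.5 robot None motor None
0.54 robot None motor None
0.58 robot None motor None
```

The motor (x≥0.607) leaves only a small margin past the wrist, so I lean the tool back 5°. I'll also part-open the fingers and yaw slightly, which keeps the near finger off the plier tip.

servo_tool:
  plan:
    - [62,0,0,0,0,-0.09,0]
    - [62,0.006,0.0464,0,0,0,0]
    - [62,0.006,0.0464,0,0,0,0]
    - [62,0.006,0.0464,0,0,0,0]
    - [62,0.006,0.0464,0,0,0,0]
    - [62,0,0,0,0,0,-0.15]
    - [62,0,0,0.03,0,0,0]
    - [62,0,0,0,0,0,0]

```text
time_s: 9.5
ee_pos: [0.5392, 0.3551, 0.0488]
eef_rot: [-3.126, 0.083, -2.992]
force: [0.7, -0.6, -0.8]
grip_width: 0.0586
grip_force: 0.0
```

```bash
python3 - <<'E'
from h import *
c=snap('side');o=ctrl.get_obs();print(o['ee_pos'],o['eef_rot'],o['force'],o['grip_width'])
V=cloud(c);P=V[np.isfinite(V).all(-1)]
for z in np.arange(.06,.44,.03):
    a=P[(abs(P[:,2]-z)<.015)];g=a[(abs(a[:,0]-.5)<.1)&(abs(a[:,1]-.356)<.13)]
    print(round(z,2),len(g),np.percentile(g,[1,99],axis=0).round(3).tolist() if len(g)>5 else '')
cv2.imwrite('pics/s5.png',cv2.resize(c['pixels'][0:320,100:420,::-1],None,fx=1.8,fy=1.8))
E
```

```text
[0.54004654 0.35547988 0.05068856] [-3.12681173  0.08585224 -2.99202665] [-0.1432398   0.43715516  1.4477625 ] 0.05790818772100187
0.06 41 [[0.579, 0.366, 0.053], [0.591, 0.381, 0.059]]
0.09 175 [[0.52, 0.325, 0.087], [0.548, 0.398, 0.105]]
0.12 764 [[0.517, 0.325, 0.106], [0.593, 0.485, 0.135]]
0.15 547 [[0.515, 0.389, 0.135], [0.6, 0.455, 0.164]]
0.18 565 [[0.482, 0.319, 0.182], [0.565, 0.44, 0.195]]
0.21 2126 [[0.48, 0.287, 0.195], [0.569, 0.447, 0.225]]
0.24 1874 [[0.496, 0.281, 0.225], [0.565, 0.447, 0.254]]
0.27 1124 [[0.484, 0.353, 0.256], [0.554, 0.394, 0.285]]
0.3 1460 [[0.485, 0.356, 0.285], [0.553, 0.391, 0.315]]
0.33 2347 [[0.437, 0.33, 0.316], [0.566, 0.421, 0.345]]
0.36 4227 [[0.404, 0.335, 0.345], [0.572, 0.423, 0.375]]
0.39 3850 [[0.402, 0.297, 0.375], [0.565, 0.419, 0.4]]
0.42 0
```

View pics/s5.png

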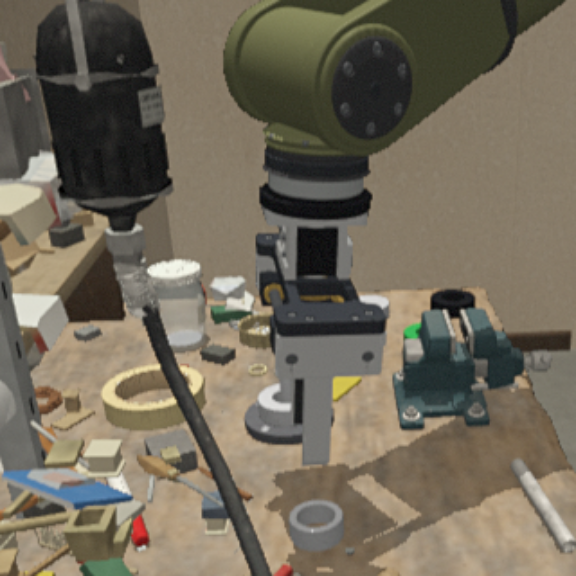

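The gripper stands over the narrow collar (collar at (315,525), near finger tip at (315,462)). It is well clear of the motor and cable. I'll work out the remaining shift in tool axes.

```bash
python3 - <<'E'
from h import *
from scipy.spatial.transform import Rotation as Ro
o=ctrl.get_obs();R=Ro.from_euler('xyz',o['eef_rot']).as_matrix();print(R.round(3))
t=o['ee_pos']-R[:,2]*.0455
print('tip',t.round(4),'shift',(R.T@(np.array([.5336,.3565,.007])-t)).round(4))
V=cloud(dict(np.load('side.npz')));m=(V[...,2]>.088)&(V[...,2]<.11)&(abs(V[...,0]-.53)<.03)&(abs(V[...,1]-.397)<.008);p=V[m];print(len(p),p.min(0),p.max(0),np.median(p,0))
# predicted near-finger back centre at z .1
print((t+R[:,1]*(.029+.0125)-R[:,2]*.008).round(4))
E
```

```text
[[-0.985 -0.148  0.087]
 [-0.148  0.989 -0.002]
 [-0.086 -0.015 -0.996]]
tip [0.5361 0.3556 0.096 ] shift [0.0099 0.0026 0.0885]
159 [0.51806901 0.38903278 0.08969427] [0.53835199 0.39886177 0.10992771] [0.52884777 0.39568132 0.10211298]
[0.5293 0.3966 0.1034]
```

The prediction matches the seen finger within 1 mm. Descending and gripping.

servo_tool:
  plan:
    - [62,0.0099,0.0026,0.03,0,0,0]
    - [62,0,0,0.03,0,0,0]
    - [62,0,0,0.017,0,0,0]
    - [62,0,0,0.01,0,0,0]
    - [62,0,0,0,0,0,0]
    - [30,0,0,0,0,0,0]
    - [30,0,0,0,0,0,0]
    - [30,0,0,0,0,0,0]
  force: 25

```text
time_s: 10.55
ee_pos: [0.539, 0.3574, -0.0343]
eef_rot: [-3.128, 0.09, -2.992]
force: [-0.6, -0.7, 6.6]
grip_width: 0.0429
grip_force: 25.0
```

```bash
python3 - <<'E'
from h import *
from scipy.spatial.transform import Rotation as Ro
c=snap('side');o=ctrl.get_obs();R=Ro.from_euler('xyz',o['eef_rot']).as_matrix();t=o['ee_pos']-R[:,2]*.0455
print(o['ee_pos'],o['force'],o['grip_width'],o['grip_force'],t);print(ring(cloud(c),.5335,.356,.027,.016,.023))
print('shift to post in tool at +.1:',R.T@np.array([.5623-.5337,.171-.3563,.0]))
print('up .1',R.T@np.array([0,0,.1]))
E
```

```text
[ 0.53899637  0.35733263 -0.03434564] [-1.71010366 -1.5106862   5.99720199] 0.04336863567492226 25.004033781588078 [0.53485663 0.35730966 0.01096564]
(167, array([0.5359, 0.3583, 0.0242, 0.0197]), [[0.5121, 0.3356], [0.554, 0.3787]])
shift to post in tool at +.1: [-0.00062639 -0.1874763   0.00250861]
up .1 [-0.00900478 -0.00130246 -0.09958523]
```

servo_tool:
  plan:
    - [30,-0.0027,-0.0004,-0.03,0,0,0]
    - [30,-0.003,-0.0004,-0.033,0,0,0]
    - [30,-0.003,-0.0004,-0.033,0,0,0]
    - [30,0,0,0,0,0,0]
    - [30,-0.0003,-0.0468,0.0006,0,0,0]
    - [30,-0.0001,-0.0469,0.0006,0,0,0]
    - [30,-0.0001,-0.0469,0.0006,0,0,0]
    - [30,-0.0001,-0.0469,0.0007,0,0,0]

```text
time_s: 11.6
ee_pos: [0.5666, 0.1703, 0.0596]
eef_rot: [-3.128, 0.087, -2.992]
force: [0.9, 0.1, -1.2]
grip_width: 0.0429
grip_force: 25.0
```

servo_tool:
  plan:
    - [30,0,0,0,0,0,0]
    - [30,0,0,0,0,0,0]
    - [30,0,0,0,0,0,0]
    - [30,0,0,0,0,0,0]
    - [30,0,0,0,0,0,0]
    - [30,0,0,0,0,0,0]
    - [30,0,0,0,0,0,0]
    - [30,0,0,0,0,0,0]

```text
time_s: 12.6
ee_pos: [0.5673, 0.1719, 0.0612]
eef_rot: [-3.128, 0.089, -2.992]
force: [-0.2, 0.7, -1.3]
grip_width: 0.043
grip_force: 25.0
```

```bash
python3 - <<'E'
from h import *
from scipy.spatial.transform import Rotation as Ro
c=snap('side');o=ctrl.get_obs();R=Ro.from_euler('xyz',o['eef_rot']).as_matrix();t=o['ee_pos']-R[:,2]*.0455
print(o['ee_pos'],o['force'],o['grip_width'],t);V=cloud(c)
m=(np.hypot(V[...,0]-.5623,V[...,1]-.171)<.03)&(V[...,2]>.085)&(V[...,2]<.122);p=V[m];print(len(p),p.min(0),p.max(0))
# collar tilt: rim points left/right/back
q=p[np.argsort(p[:,1])[:40]];print('far rim',q.mean(0));
for s in (0,1): q=p[np.argsort(p[:,0])[::(1,-1)[s]][:15]];print(q.min(0),q.max(0))
print('down .063',R.T@np.array([0,0,-.063]))
cv2.imwrite('pics/s6.png',cv2.resize(c['pixels'][110:260,180:380,::-1],None,fx=4,fy=4))
E
```

```text
[0.56726364 0.17188303 0.06125832] [-0.08780669 -0.28408288 -0.98887048] 0.04287866848733598 [0.56317325 0.17188686 0.10657408]
266 [0.54014884 0.14711761 0.09610744] [0.58361456 0.20089904 0.12104687]
far rim [0.56976827 0.15748478 0.11406004]
[0.54014884 0.16922649 0.09737907] [0.54175594 0.18042988 0.11561475]
[0.58096387 0.16905843 0.09909043] [0.58361456 0.18317864 0.11595758]
down .063 [0.00559992 0.00084702 0.06274491]
```

View pics/s6.png

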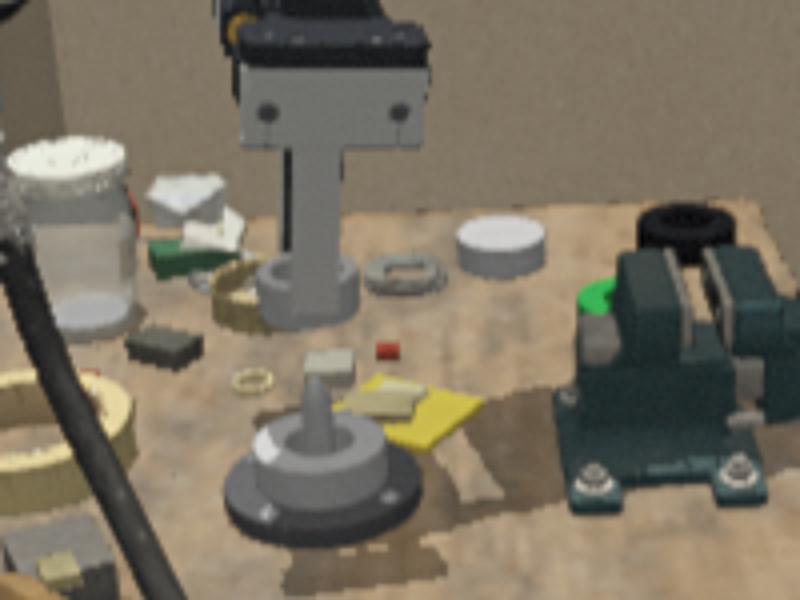

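The narrow collar is held level over the post: collar at (307,290), post tip at (316,380). Its centre is within about 1 mm of the post and its bottom is at 0.096. Lowering 63 mm.

servo_tool:
  plan:
    - [30,0.0018,0.0003,0.02,0,0,0]
    - [30,0.0018,0.0003,0.02,0,0,0]
    - [30,0.0012,0.0002,0.014,0,0,0]
    - [30,0.0007,0.0001,0.0083,0,0,0]
    - [30,0,0,0,0,0,0]
    - [30,0,0,0,0,0,0]
    - [30,0,0,0,0,0,0]
    - [30,0,0,0,0,0,0]

```text
time_s: 13.65
ee_pos: [0.5674, 0.172, -0.001]
eef_rot: [-3.128, 0.089, -2.992]
force: [-0.2, -0.0, -0.9]
grip_width: 0.0432
grip_force: 25.0
```

servo_tool:
  plan:
    - [65,0,0,0,0,0,0]
    - [65,0,0,0,0,0,0]
    - [65,0,0,0,0,0,0]
    - [65,0,0,0,0,0,0]
    - [65,-0.0027,-0.0004,-0.03,0,0,0]
    - [65,-0.0036,-0.0005,-0.04,0,0,0]
    - [65,-0.0036,-0.0005,-0.04,0,0,0]
    - [65,0,0,0,0,0,0]

```text
time_s: 14.65
ee_pos: [0.5688, 0.1725, 0.1123]
eef_rot: [-3.129, 0.094, -2.992]
force: [0.7, 0.7, 0.3]
grip_width: 0.0614
grip_force: 0.0
```

```bash
python3 - <<'E'
from h import *
c=snap('side');o=ctrl.get_obs();print(o['ee_pos'],o['force'],o['grip_width'])
V=cloud(c);print('nar',ring(V,.562,.171,.03,.045,.057));print('wide',ring(V,.562,.171,.04,.026,.036))
m=(np.hypot(V[...,0]-.562,V[...,1]-.171)<.03)&(V[...,2]>.045)&(V[...,2]<.057);p=V[m];A=np.c_[p[:,:2]-[.562,.171],np.ones(len(p))];k=p[:,2]>.0495
print(np.linalg.lstsq(A[k],p[k,2],rcond=None)[0])
cv2.imwrite('pics/s7.png',cv2.resize(c['pixels'][160:260,200:330,::-1],None,fx=5,fy=5))
E
```

```text
[0.56781514 0.17216402 0.1100195 ] [-0.41763153 -0.01036556 -0.99859647] 0.060882267901095015
nar (263, array([0.5611, 0.1737, 0.0225, 0.051 ]), [[0.5406, 0.1543], [0.5827, 0.1951]])
wide (265, array([0.5621, 0.1726, 0.0301, 0.0318]), [[0.5329, 0.1586], [0.5913, 0.201]])
[-0.00032031 -0.01078573  0.05209841]
```

View pics/s7.png

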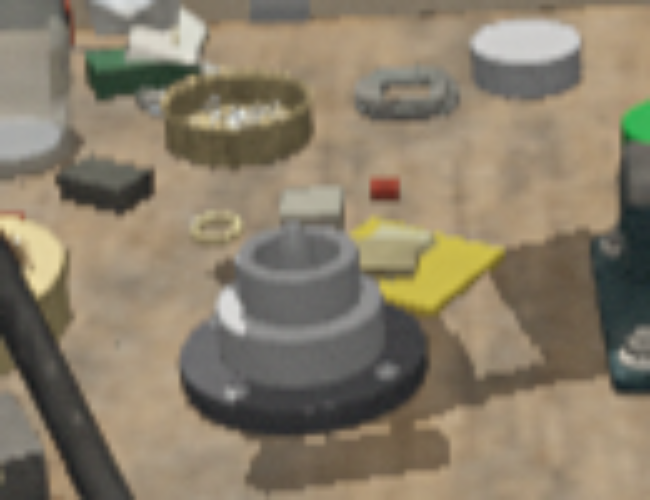

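Both collars are stacked flat on the foot: narrow at (298,265) with its top at z≈0.052, wide below it at z≈0.032, post through both. The disc hasn't moved and the gripper is clear above.

```bash
python3 -c "
from station import ctrl
print(ctrl.hand_in())"
```

```text
the job is handed in; nothing more can be done
None
```

The job is handed in: the wide collar sits home on the foot, the narrow collar sits home on top of it with the post through both, the solid disc was left alone, and about 15 s of the 61 s were used.

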